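Load a wireless sensor into the shield box and latch it

TASK

Get the shield box ready for a radio test: set the white wireless sensor with the blue bands down flat between the six locating pins of the green nest inside the box, without dropping it, then close the lid fully and swing the red latch down until its roller has snapped home in the catch. Leave the other things on the bench where they are.

Things in the scene. Friction and masses are not known exactly. Their poses are not given: they have to be found in the camera images.
- shield_box: Grey metal RF shield box, fixed to the bench, with a hinged lid. Base 170 mm (its x) by 240 mm (its y) by 80 mm high, walls 10 mm, open on top. Origin: centre of the underside, at bench height; z up. Its own -x face is the front, which carries the catch; the lid is hinged along the +x (rear) edge. Starts vary in place and yaw.
- nest (a point): Centre of the top face of the green nest plate inside the box, at the box's centre, 34 mm above the bench; axes as the box's. Six tapered steel locating pins (8 mm thick, 15 mm high, tapered over the top 7 mm to 2.4 mm) outline the sensor's place: four at x +-30, y +-30.5 mm and two at x +-50.5, y 0. The sensor fits with 1.5 mm play all round, its long side along the box's x, either way round.
- lid (a joint): Lid angle in rad: 0 fully closed, about 1.57 upright, 1.8 fully open. A slab 170 x 240 x 18 mm, 0.7 kg, on a stiff friction hinge: it stays at any angle; closing it takes about 7 N at its free edge when upright and less lower down.
- lid_hinge (a point): Point on the lid's hinge axis at mid width: box frame x +85, y 0, z +81 mm. The axis runs along the box's y. The point's frame turns with the lid: in it the lid reaches from x 0 to -170 mm, y +-120 mm, z 0 (underside) to 18 mm (outer face).
- lid_edge (a point): Middle of the lid's free (front) edge on its outer face: (-170, 0, 18) mm in the lid's frame. The latch takes up y within +-45 mm of here; the rest of the edge is clear.
- latch (a joint): Latch angle in rad relative to the lid: 0 closed (square to the lid, flat along the box's front), 1.57 straight out in the plane of the lid, 2.6 folded back. Friction (about 2 N at the tab) holds it where it is left. With the lid fully closed (else it is blocked) about 5 N at the tab pushes the roller, over the last 0.3 rad, past a sprung tongue, which then holds it; home reads under 0.03.
- latch_hinge (a point): Latch pivot at mid width: (-177, 0, 11) mm in the lid's frame, so 7 mm in front of the box's front face and 92 mm above the bench when the lid is closed. Axis along the box's y. The point's frame turns with the latch: the latch reaches along its -z.
- latch_tab (a point): Middle of the outer face of the red latch's finger tab: (-20, 0, -59) mm in the latch's frame. Latch 72 mm wide, 70 mm long; the arms' outer face is 10 mm in front of the pivot axis, the tab stands proud (outer face 20 mm in front), 48 to 70 mm below the pivot; an 8 mm steel roller spans the arms 42 mm below it. When home the tab is 33 mm above the bench and faces the box's -x.
- sensor: Wireless sensor to be tested: white plastic block with two blue bands, 90 mm (its x) by 50 mm (its y) by 28 mm high, 0.16 kg. Origin: centre of the underside; z up. Starts flat on the bench at either side of the box.
- filter: Bystander: dark metal filter block, 75 x 44 x 24 mm with a brass connector at each end. Origin: centre of the underside.
- vial: Bystander: small jar with a blue cap, 36 mm diameter, 75 mm high. Origin: centre of the underside.
- wrench: Bystander: small bright steel wrench, 150 mm long, along its x. Origin: below its middle, at bench height.

How it is judged:
On the way, in this order (a step that is already met when the one before it is completed fails the run):
1. the sensor sits flat in the nest between the pins, released, with the lid still open (horizontal distance between sensor and nest below 0.005 m and z of sensor in the frame of nest below 0.003 m and angle between sensor's own z axis and vertical below 0.06 rad and angle between the x axis of sensor and the x axis of nest, either way round below 0.1 rad and contact force between the fingers and sensor below 0.1 N and value of joint lid above 0.5 rad), for 0.2 s.
2. the lid is fully closed, the latch not yet in its catch (value of joint lid below 0.03 rad and value of joint latch above 0.2 rad), for 0.1 s.
At the end, for the whole second after the job is handed in: The sensor rests flat in the nest (within 5 mm of its centre, 3 mm of its height and 0.1 rad of its direction, either way round), the lid is closed (under 0.03 rad) and the latch is home behind the sprung tongue of its catch (under 0.06 rad) (horizontal distance between sensor and nest below 0.005 m and z of sensor in the frame of nest below 0.003 m and angle between sensor's own z axis and vertical below 0.06 rad and angle between the x axis of sensor and the x axis of nest, either way round below 0.1 rad and linear speed of sensor below 0.02 m/s and value of joint lid below 0.03 rad and value of joint latch below 0.06 rad); the robot touches nothing.
It fails at once if the sensor is dropped (falls freely at more than 0.7 m/s) (linear speed of sensor above 0.7 m/s and contact force between the fingers and sensor below 0.05 N).
It fails at once if the filter block is pushed away (distance of filter from where it was at the start of the episode above 0.03 m).
It fails at once if the vial is pushed away or knocked over (distance of vial from where it was at the start of the episode above 0.03 m or angle between vial's own z axis and vertical above 0.5 rad).
It fails at once if the wrench is pushed away (distance of wrench from where it was at the start of the episode above 0.03 m).
It also fails if it takes over 70 s, if anything falls off the work surface, if the arm or the gripper's body presses on something with over 40 N, if the wrist force passes 120 N, or if a joint passes its speed limit or range.

ROBOT

A 6-joint arm with a two-finger parallel gripper is mounted at the origin on the work surface. World frame = base frame: x ahead of the robot, y to its left, z up, the work surface at z = 0. Lengths are in m, angles in rad, forces in N, time in s.
With the tool pointing down it reaches from about 0.425 to 0.95 m from the base axis. Payload 3.5 kg.
Tool frame: the origin (TCP) lies between the finger pads; the fingertips stand 19 mm ahead of it and the grasp point (between the pads) is the TCP; z points along the fingers, y is the line along which they close (so a half turn about z gives the same grasp; the last joint's range is limited). The gripper opens to 85 mm and grips with 20 to 120 N. Pads are 22 mm wide; open, the fingers measure 114 mm over their backs; the gripper's body (76 mm by 85 mm) begins 54 mm behind the grasp point. The pads swing forward as they close: fully open they stand 13 mm farther back than shut.
Start: joints at [-1.458, 0.286, 1.577, -0, 1.279, -0.15], TCP at [0.175, -0.652, 0.25] pointing down, gripper open.
Joint ranges: [-2.77, 2.77], [-0.9, 2.22], [0.21, 2.48], [-1.53, 4.67], [0.24, 2.81], [-2.84, 2.84]. Speed limits (rad/s): [2.79, 2.79, 3.14, 3.14, 3.14, 3.14].

INTERFACE

Orientations are given as a unit quaternion [x, y, z, w].
In Python, from plant import monitor, eyes, ctrl gives the robot as it stands.
- The arm moves only by the shell command python3 -m handwheel 'ROWS' [FORCE]. ROWS is JSON, a list of rows, each a list of 7 numbers: the shift along the tool's x, y, z in units of 40 cm (1.0 is 40 cm), then the turn, a rotation vector about the tool's x, y, z in units of pi rad (1.0 is pi rad), then the opening, from -1 (shut) to 1 (fully open). A call has 1 to 12 rows; each row is the pose to reach, as a shift and turn from the pose commanded when the call began, along the tool's axes at that moment, turning the shorter way round; what a row does not reach only later rows make up. A row lasts 1/8 s, in which the tool goes at most 62.5 mm and 10.7 degrees, less where a joint would pass 70% of its speed; a pose out of reach is approached as far as the arm can. A call with a number of a shift or a turn outside -1 to 1 is refused whole. A call with a gripper value outside its range is refused whole. The fingers move at their own pace and stop on an object; FORCE is the grip in N (left out, the last holds). Time passes only in rows, so rows that repeat a pose let the fingers close. It gives the time, the measured TCP pose, the force, the opening and the grip force at its end, in the units of the state.
- monitor.get_state(): the state, without advancing time (a new reading comes with each control period).
- eyes.read_camera(name): name is "side" or "top"; returns the picture (384x512x3 uint8, red, green, blue); there is no depth.
- eyes.camera_params(name): a dict with "K" (3x3 intrinsics, pixels), "k1" (the pictures are not rectified: a ray, as slopes to the right and down, at radius r is drawn at 1 + k1 r^2 times it, then the intrinsics apply), "R" (3x3) and "t" (3): a world point X has camera coordinates R X + t. Camera axes: x right, y down, z forward; pixel columns grow to the right and rows downward; lengths in m; the calibration is good to about 2 mm. A picture is of the moment at which its call begins. camera_params takes no time and is no camera call.
- ctrl.sign_off(): hands the job in; it is judged then, once.
The state is a dict: "time": time; "qpos": joint angles; "dq": joint speeds; "joint_efforts": joint torques, N m; "eef_pos": TCP position; "tcp_rot": TCP orientation; "contact_force": force on the tool from outside, world axes, zero at the start; "wrist_torque": the same for the moment, N m; "opening": opening from 0.0 (shut) to 1.0 (fully open); "finger_force": force on a finger pad.
Only numpy, scipy, OpenCV 4.12 (cv2) and the standard library are available. Lean on these libraries where they do the work, as an engineer would, in place of code of your own. Each camera call takes 0.05 s, during which the arm holds its last target. There are 200 camera calls.

## Working session

There is one attempt and no reset: what is moved stays moved. The work goes in short steps, Python scripts to look and compute and a shell command to move; the robot and the scene stay as the last step left them, time stands still between calls to the robot, and variables do not carry over. Pictures are saved under pics/ and viewed, at most 10 in all, crops included, and the job is handed in when it is done.

```bash
ls; mkdir -p pics
python3 - <<'E'
from plant import monitor, eyes, ctrl
import cv2, numpy as np
print(monitor.get_state())
for n in ("top","side"):
    p=eyes.camera_params(n); print(n,p)
    cv2.imwrite(f"pics/{n}0.png",cv2.cvtColor(eyes.read_camera(n),cv2.COLOR_RGB2BGR))
E
```

```text
pics
{'time': 0.0, 'qpos': array([-1.45798358e+00,  2.87206036e-01,  1.57820953e+00,  1.13463938e-05,
        1.27857903e+00, -1.50002598e-01]), 'dq': array([ 5.18240173e-04,  2.15565437e-03,  8.12175704e-04,  2.32893045e-04,
       -3.03035699e-04, -2.63294780e-05]), 'joint_efforts': array([-1.20991659e-03, -4.05977476e+01, -2.92629129e+01, -2.32163411e-04,
        5.80382664e-03,  8.83711749e-06]), 'eef_pos': array([ 0.17532383, -0.65119049,  0.24890259]), 'tcp_rot': array([ 9.91377929e-01,  1.31028088e-01,  2.77604276e-05, -1.20066020e-03]), 'contact_force': array([ 0.43146145, -0.41465598,  0.13537887]), 'wrist_torque': array([0.00246426, 0.03251918, 0.00994049]), 'finger_force': 0.0, 'opening': 0.9960532920626657}
top {'K': array([[405.68227352,   0.        , 260.66246798],
       [  0.        , 405.68227352, 188.51996796],
       [  0.        ,   0.        ,   1.        ]]), 'k1': 0.04447489064188458, 'R': array([[-0.03125301, -0.99951089,  0.00110741],
       [-0.97216508,  0.03014052, -0.2323502 ],
       [ 0.23220318, -0.00833823, -0.97263156]]), 't': array([0.02660963, 0.58791126, 1.06156742])}
side {'K': array([[460.40319572,   0.        , 248.61880876],
       [  0.        , 460.40319572, 192.01498302],
       [  0.        ,   0.        ,   1.        ]]), 'k1': -0.04989575714875614, 'R': array([[-0.68008837,  0.73292733,  0.01724363],
       [ 0.50609081,  0.48636272, -0.71226638],
       [-0.53042616, -0.47567724, -0.70169741]]), 't': array([ 0.3742615 , -0.23779165,  1.77096698])}
```

View pics/top0.png

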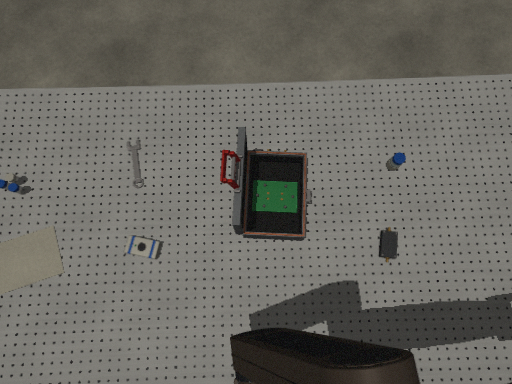

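View pics/side0.png

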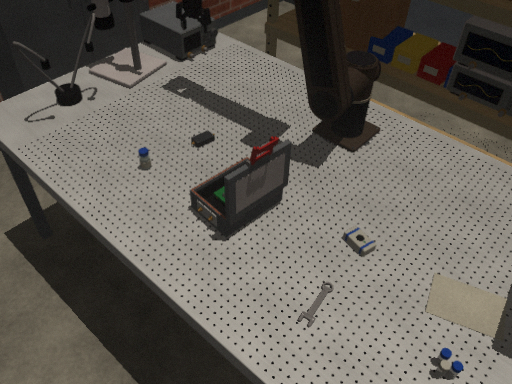

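The top view shows the sensor at (144,247), the box at (276,195) with its green nest, the lid upright on the left with the red latch at (231,168), and the catch at (309,196). In the side view the sensor is at (360,240), the lid at (258,185) and the latch at (265,150).

```bash
cat > h.py <<'E'
from plant import monitor, eyes, ctrl
import cv2, numpy as np
from scipy.spatial.transform import Rotation as Ro
def par(n):
    p=eyes.camera_params(n); return p['K'],p['k1'],np.array(p['R']),np.array(p['t'])
def ray(n,uv):
    K,k,R,t=par(n); d=(np.atleast_2d(uv).astype(float)-K[:2,2])/K[0,0]; s=d.copy()
    for _ in range(20): s=d/(1+k*(s**2).sum(1,keepdims=True))
    v=np.c_[s,np.ones(len(s))]@R
    return -R.T@t, v/np.linalg.norm(v,axis=1,keepdims=True)
def onz(n,uv,z):
    c,v=ray(n,uv); return c+v*((z-c[2])/v[:,2:])
def tri(uvt,uvs):
    A=np.zeros((3,3));b=np.zeros(3)
    for n,uv in(('top',uvt),('side',uvs)):
        c,v=ray(n,uv); M=np.eye(3)-np.outer(v[0],v[0]); A+=M;b+=M@c
    x=np.linalg.solve(A,b)
    return x,[float(np.linalg.norm(np.cross(x-ray(n,uv)[0],ray(n,uv)[1][0]))) for n,uv in(('top',uvt),('side',uvs))]
def proj(n,X):
    K,k,R,t=par(n); c=np.atleast_2d(X)@R.T+t; s=c[:,:2]/c[:,2:]; s=s*(1+k*(s**2).sum(1,keepdims=True)); return s*K[0,0]+K[:2,2]
def hsv(im): return cv2.cvtColor(im,cv2.COLOR_RGB2HSV)
def blobs(m,amin=8):
    n,l,st,c=cv2.connectedComponentsWithStats(m.astype(np.uint8)); return [(st[i].tolist(),c[i].round(2).tolist()) for i in range(1,n) if st[i,4]>=amin]
def go(dp,rv=(0,0,0)): # world shift -> tool units, from measured pose
    s=monitor.get_state(); r=Ro.from_quat(s['tcp_rot']); return r.inv().apply(dp)/.4
E
python3 - <<'E'
from h import *
crops=[]
for n,(x,y,w,h) in (('top',(110,115,220,160)),('side',(180,125,220,160))):
    im=cv2.imread(f'pics/{n}0.png'); H=cv2.cvtColor(im,cv2.COLOR_BGR2HSV); h_,s,v=H[...,0].astype(int),H[...,1],H[...,2]
    print(n,'blue',blobs((h_>100)&(h_<130)&(s>120)&(v>60)))
    print(n,'green',blobs((h_>55)&(h_<90)&(s>120)&(v>40),20))
    print(n,'red',blobs(((h_<6)|(h_>174))&(s>150)&(v>70),15))
    crops.append(cv2.resize(im[y:y+h,x:x+w],None,fx=3.6,fy=3.6,interpolation=cv2.INTER_CUBIC))
cv2.imwrite('pics/c1.png',crops[0]);cv2.imwrite('pics/c2.png',crops[1])
E
```

```text
top blue [([393, 153, 13, 11, 110], [398.83, 157.87]), ([0, 180, 5, 8, 32], [1.62, 183.06]), ([8, 183, 10, 9, 61], [12.49, 186.69]), ([128, 236, 7, 17, 28], [130.96, 243.82]), ([149, 240, 6, 18, 27], [151.48, 248.74])]
top green [([252, 180, 46, 33, 1269], [275.14, 196.19])]
top red [([221, 150, 14, 33, 143], [225.03, 165.68])]
side blue [([139, 148, 9, 6, 46], [143.02, 150.59]), ([347, 228, 12, 8, 18], [352.11, 231.39]), ([360, 242, 13, 7, 20], [365.9, 244.85]), ([441, 348, 10, 10, 71], [445.83, 352.31]), ([453, 361, 10, 11, 76], [457.54, 365.71])]
side green [([214, 186, 11, 17, 88], [219.94, 193.4])]
side red [([253, 136, 25, 14, 78], [266.68, 143.12]), ([256, 150, 14, 9, 27], [262.56, 154.0])]
```

View pics/c1.png

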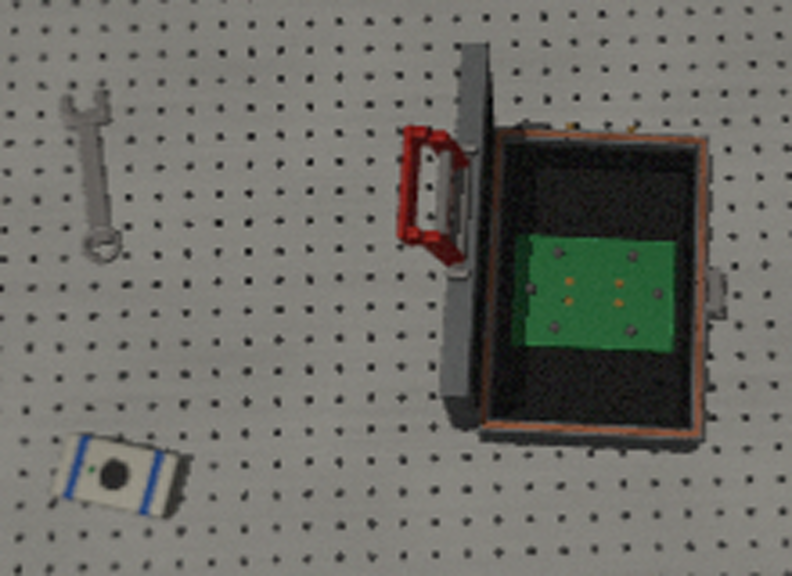

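View pics/c2.png

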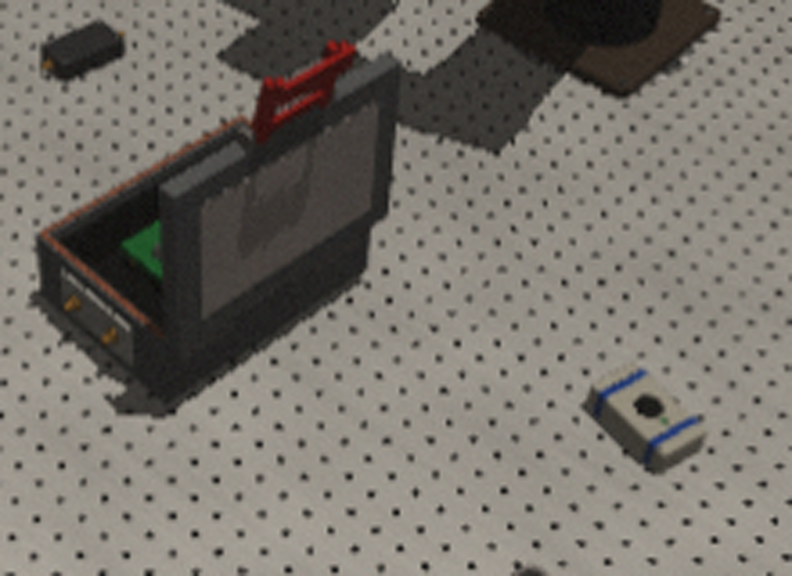

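Run:
```python
from h import *
T=lambda a:np.array(a,float)/3.6+[110,115]-.36
S=lambda a:np.array(a,float)/3.6+[180,125]-.36
np.set_printoptions(precision=4,suppress=True)
print('sensor disc',tri(T([115,474]),S([648,405])))
# refined: sensor bands by masks
print('band',tri([130.96,243.82],[365.9,244.85]),tri([151.48,248.74],[352.11,231.39]))
b=onz('top',[[130.96,243.82],[151.48,248.74]],.027);print(b,b.mean(0),'axis deg',np.degrees(np.arctan2(*(b[0]-b[1])[[1,0]])))
# side masks
c=onz('side',[[365.9,244.85],[352.11,231.39]],.027);print('side',c,c.mean(0),'axis',np.degrees(np.arctan2(*(c[0]-c[1])[[1,0]])))
print('rim far',tri(T([707,138]),S([42,235])),'rim near',tri(T([702,438]),S([243,123])))
P=onz('top',T([[558,251],[632,256],[658,294],[630,330],[553,327],[530,288]]),.048)
print('pins',P,P.mean(0)); print('d',np.linalg.norm(P[0]-P[1]),np.linalg.norm(P[0]-P[4]),np.linalg.norm(P[5]-P[2]))
for a in (P[5]-P[2],P[0]-P[1],P[4]-P[3]): print(np.degrees(np.arctan2(a[1],a[0])))
for a in (P[4]-P[0],P[3]-P[1]): print(np.degrees(np.arctan2(a[1],a[0]))-90)
R=onz('top',T([[707,138],[702,438],[482,432],[500,128]]),.08);print('rim',R)
print('sensor outline', [np.linalg.norm(x) for x in np.diff(R,axis=0)])
print('lid top',tri(T([488,43]),S([165,190])))
print('latch far',tri(T([416,128]),S([268,85])),'near',tri(T([403,238]),S([347,45])))
```

```text
sensor disc (array([0.4427, 0.3446, 0.0295]), [0.0007553975190907443, 0.000755397519090815])
band (array([0.4516, 0.3741, 0.0265]), [0.0004017514345128556, 0.0004017514345127036]) (array([0.4362, 0.3163, 0.027 ]), [0.0009365673995223826, 0.0009365673995224971])
[[0.4513 0.3743 0.027 ]
 [0.4357 0.3171 0.027 ]] [0.4435 0.3457 0.027 ] axis deg 74.75276659298999
side [[0.4522 0.3739 0.027 ]
 [0.4368 0.3155 0.027 ]] [0.4445 0.3447 0.027 ] axis 75.22629261433667
rim far (array([ 0.6836, -0.1208,  0.0793]), [0.002232748033209363, 0.0022327480332092224]) rim near (array([ 0.4502, -0.1044,  0.0707]), [0.00239110343906316, 0.002391103439062957])
pins [[ 0.6053 -0.0036  0.048 ]
 [ 0.5995 -0.0619  0.048 ]
 [ 0.5681 -0.0809  0.048 ]
 [ 0.54   -0.0577  0.048 ]
 [ 0.5443  0.0024  0.048 ]
 [ 0.5761  0.0194  0.048 ]] [ 0.5722 -0.0304  0.048 ]
d 0.058622908140063226 0.061340549698170786 0.100666859301604
85.47698339465391
84.23865219690771
85.95744832229065
84.42604021465874
85.89649330654504
rim [[ 0.6848 -0.1226  0.08  ]
 [ 0.4505 -0.1054  0.08  ]
 [ 0.46    0.0584  0.08  ]
 [ 0.6981  0.0391  0.08  ]]
sensor outline [np.float64(0.23492535778357707), np.float64(0.1640125770378008), np.float64(0.23883800318210685)]
lid top (array([0.6988, 0.045 , 0.2482]), [0.0032395038167289144, 0.0032395038167289006])
latch far (array([0.6205, 0.0824, 0.3194]), [0.004255159919654545, 0.004255159919654448]) near (array([0.5492, 0.0925, 0.3217]), [0.002029559537812293, 0.0020295595378123023])
```

The points check out: the sensor top is about 28 mm high, centred at (0.4435, 0.345) with its axis at 75°. The nest is at (0.572, -0.031), yaw about 85.3°. First I move up and round towards the box.

```bash
cat >> h.py <<'E'
def plan(x,y,z,yaw=None,dn=True):
    s=monitor.get_state(); r=Ro.from_quat(s['tcp_rot']); d=np.array([x,y,z])-s['eef_pos']
    out=r.inv().apply(d)/.4; rv=np.zeros(3)
    if yaw is not None:
        a=np.radians(yaw); t=Ro.from_matrix(np.c_[[np.cos(a),np.sin(a),0],[np.sin(a),-np.cos(a),0],[0,0,-1]]); rv=(r.inv()*t).as_rotvec()/np.pi
    print('rows',out.round(4),rv.round(4),'dist',np.linalg.norm(d).round(3),'t',s['time'])
E
python3 -m handwheel '[[0.83,-0.43,-0.38,0,0,0,1],[0.83,-0.43,-0.38,0,0,0,1],[0.83,-0.43,-0.38,0,0,0,1],[0.83,-0.43,-0.38,0,0,0,1],[0.83,-0.43,-0.38,0,0,0,1],[0.83,-0.43,-0.38,0,0,0,1],[0.83,-0.43,-0.38,0,0,0,1],[0.83,-0.43,-0.38,0,0,0,1],[0.83,-0.43,-0.38,0,0,0,1]]'
python3 -c "
from h import *
plan(.56,-.05,.44,75)"
```

```text
time: 1.23
eef_pos: [0.4507, -0.3997, 0.4012]
tcp_rot: [0.991, 0.131, -0.001, -0.001]
contact_force: [0.3, -0.9, -0.2]
opening: 0.995
finger_force: 0.0
rows [ 0.4905 -0.7735 -0.0966] [-6.000e-04  1.000e-04 -3.331e-01] dist 0.368 t 1.225
```

```bash
python3 -m handwheel '[[0.49,-0.77,-0.1,0,0,-0.333,1],[0.49,-0.77,-0.1,0,0,-0.333,1],[0.49,-0.77,-0.1,0,0,-0.333,1],[0.49,-0.77,-0.1,0,0,-0.333,1],[0.49,-0.77,-0.1,0,0,-0.333,1],[0.49,-0.77,-0.1,0,0,-0.333,1],[0.49,-0.77,-0.1,0,0,-0.333,1],[0.49,-0.77,-0.1,0,0,-0.333,1],[0.49,-0.77,-0.1,0,0,-0.333,1]]'
python3 -c "
from h import *
plan(.48,.34,.40,75)"
```

```text
time: 2.35
eef_pos: [0.5602, -0.053, 0.4415]
tcp_rot: [0.794, 0.607, -0.001, -0.0]
contact_force: [-0.7, 0.3, -0.9]
opening: 0.999
finger_force: 0.0
rows [ 0.8957 -0.4507  0.104 ] [-0.0004  0.0001 -0.001 ] dist 0.403 t 2.35
```

```bash
python3 -m handwheel '[[0.9,-0.45,0,0,0,0,1],[0.9,-0.45,0,0,0,0,1],[0.9,-0.45,0,0,0,0,1],[0.9,-0.45,0,0,0,0,1],[0.9,-0.45,0,0,0,0,1],[0.9,-0.45,0,0,0,0,1],[0.9,-0.45,0,0,0,0,1],[0.9,-0.45,0,0,0,0,1],[0.9,-0.45,0,0,0,0,1]]'
python3 - <<'E'
from h import *
plan(.4437,.345,.10,75)
# arm is clear of the box now: refine the pins
im=eyes.read_camera('top'); cv2.imwrite('pics/top1.png',im[...,::-1])
H=hsv(im); g=((H[...,0]>55)&(H[...,0]<90)&(H[...,1]>120)&(H[...,2]>40)).astype(np.uint8)
roi=im[175:218,245:303].astype(float); 
f=cv2.morphologyEx(g,cv2.MORPH_CLOSE,np.ones((7,7),np.uint8))-g
w=np.where(f>0,1,0)
for st,c in blobs(f,2): print(st,c,onz('top',c,.045)[0].round(4), im[int(round(c[1])),int(round(c[0]))])
E
```

```text
time: 3.48
eef_pos: [0.4806, 0.3417, 0.4421]
tcp_rot: [0.794, 0.608, -0.0, 0.0]
contact_force: [0.2, 0.1, -0.3]
opening: 1.005
finger_force: 0.0
rows [-0.0155 -0.0912  0.8552] [-0.      0.0003 -0.0007] dist 0.344 t 3.475
[261, 180, 2, 1, 2] [261.5, 180.0] [0.6192 0.0049 0.045 ] [29 51 34]
[254, 182, 1, 2, 2] [254.0, 182.5] [0.6125 0.0266 0.045 ] [27 49 30]
[263, 183, 4, 4, 10] [264.6, 184.7] [ 0.6051 -0.0035  0.045 ] [58 57 55]
[284, 184, 4, 4, 10] [285.3, 185.6] [ 0.6006 -0.0624  0.045 ] [61 61 59]
[253, 189, 3, 3, 4] [254.25, 190.0] [0.5905 0.0265 0.045 ] [19 47 30]
[297, 191, 1, 3, 3] [297.0, 192.0] [ 0.5809 -0.0948  0.045 ] [32 52 36]
[256, 193, 3, 4, 10] [256.8, 194.5] [0.5771 0.0196 0.045 ] [74 71 69]
[267, 192, 3, 3, 8] [267.88, 192.88] [ 0.5809 -0.012   0.045 ] [126  98  48]
[280, 192, 4, 3, 8] [281.5, 193.0] [ 0.5793 -0.0507  0.045 ] [122  93  46]
[291, 195, 3, 3, 8] [292.12, 196.12] [ 0.5693 -0.0804  0.045 ] [76 78 73]
[266, 197, 4, 3, 8] [267.5, 198.0] [ 0.566  -0.0104  0.045 ] [126  96  51]
[280, 198, 4, 3, 9] [281.33, 198.89] [ 0.5623 -0.0495  0.045 ] [118  94  48]
[297, 200, 1, 2, 2] [297.0, 200.5] [ 0.5562 -0.0935  0.045 ] [31 52 36]
[262, 204, 4, 4, 10] [263.7, 205.4] [0.545  0.0011 0.045 ] [73 72 71]
[283, 205, 4, 4, 9] [284.78, 206.56] [ 0.5399 -0.0582  0.045 ] [63 59 57]
[252, 206, 1, 2, 2] [252.0, 206.5] [0.5429 0.0341 0.045 ] [26 49 29]
```

```bash
python3 -m handwheel '[[-0.016,-0.092,0.855,0,0,0,1],[-0.016,-0.092,0.855,0,0,0,1],[-0.016,-0.092,0.855,0,0,0,1],[-0.016,-0.092,0.855,0,0,0,1],[-0.016,-0.092,0.855,0,0,0,1],[-0.016,-0.092,0.855,0,0,0,1],[-0.016,-0.092,0.855,0,0,0,1],[-0.016,-0.092,0.855,0,0,0,1]]'
python3 -c "
from h import *
plan(.4437,.3452,.021,75)"
```

```text
time: 4.53
eef_pos: [0.4446, 0.3465, 0.1024]
tcp_rot: [0.794, 0.608, 0.002, 0.0]
contact_force: [-0.3, 0.4, 0.1]
opening: 0.995
finger_force: 0.0
rows [-0.0041 -0.0018  0.2035] [ 0.0008 -0.0007 -0.0005] dist 0.081 t 4.525
```

```bash
python3 -m handwheel '[[-0.003,-0.002,0.07,0,0,0,1],[-0.003,-0.002,0.14,0,0,0,1],[-0.003,-0.002,0.2,0,0,0,1],[-0.003,-0.002,0.2,0,0,0,1],[-0.003,-0.002,0.2,0,0,0,1],[-0.003,-0.002,0.2,0,0,0,-1],[-0.003,-0.002,0.2,0,0,0,-1],[-0.003,-0.002,0.2,0,0,0,-1],[-0.003,-0.002,0.2,0,0,0,-1],[-0.003,-0.002,0.2,0,0,0,-1],[-0.003,-0.002,0.2,0,0,0,-1],[-0.003,-0.002,0.2,0,0,0,-1]]' 40
python3 -c "
from h import *
plan(.48,.30,.44,75)"
```

```text
time: 6.02
eef_pos: [0.4425, 0.3461, 0.0216]
tcp_rot: [0.793, 0.609, 0.001, 0.0]
contact_force: [-1.1, -0.8, 6.6]
opening: 0.577
finger_force: 43.4
rows [-0.0858  0.122  -1.0458] [ 0.0005 -0.0004  0.0001] dist 0.423 t 6.025
```

```bash
python3 -m handwheel '[[0,0,-0.05,0,0,0,-1],[0,0,-0.15,0,0,0,-1],[0,0,-0.3,0,0,0,-1],[0.1,-0.09,-1,0,0,0,-1],[0.1,-0.09,-1,0,0,0,-1],[0.1,-0.09,-1,0,0,0,-1],[0.1,-0.09,-1,0,0,0,-1],[0.1,-0.09,-1,0,0,0,-1],[0.1,-0.09,-1,0,0,0,-1],[0.1,-0.09,-1,0,0,0,-1]]'
python3 -c "
from h import *
plan(.5728,-.0306,.42,85.5)"
```

```text
time: 7.28
eef_pos: [0.4166, 0.393, 0.4182]
tcp_rot: [0.793, 0.609, -0.002, -0.0]
contact_force: [0.6, -0.8, -1.2]
opening: 0.576
finger_force: 42.6
rows [-0.9217  0.6514 -0.0035] [-0.0007  0.0008 -0.0584] dist 0.451 t 7.275
```

```bash
python3 -m handwheel '[[-0.92,0.65,-0.03,0,0,-0.058,-1],[-0.92,0.65,-0.03,0,0,-0.058,-1],[-0.92,0.65,-0.03,0,0,-0.058,-1],[-0.92,0.65,-0.03,0,0,-0.058,-1],[-0.92,0.65,-0.03,0,0,-0.058,-1],[-0.92,0.65,-0.03,0,0,-0.058,-1],[-0.92,0.65,-0.03,0,0,-0.058,-1],[-0.92,0.65,-0.03,0,0,-0.058,-1],[-0.92,0.65,-0.03,0,0,-0.058,-1],[-0.92,0.65,-0.03,0,0,-0.058,-1]]'
python3 - <<'E'
from h import *
plan(.5728,-.0306,.12,85.5)
for n in('top','side'):
    im=eyes.read_camera(n); cv2.imwrite(f'pics/{n}2.png',im[...,::-1]); H=hsv(im)
    print(n,blobs((H[...,0]>100)&(H[...,0]<130)&(H[...,1]>120)&(H[...,2]>60),4))
    u=proj(n,monitor.get_state()['eef_pos'])[0]; print(u)
a=cv2.imread('pics/top2.png')[90:290,150:400];b=cv2.imread('pics/side2.png')[60:260,130:380]
cv2.imwrite('pics/c3.png',cv2.resize(np.hstack([a,b]),(800,320)))
E
```

```text
time: 8.52
eef_pos: [0.5725, -0.0278, 0.4314]
tcp_rot: [0.734, 0.679, -0.0, -0.001]
contact_force: [-0.6, 1.2, -1.7]
opening: 0.575
finger_force: 42.6
rows [-0.0076  0.0027  0.7785] [-0.0006 -0.0003  0.0001] dist 0.311 t 8.525
top [([393, 153, 13, 12, 118], [398.6, 158.1]), ([0, 180, 5, 8, 33], [1.7, 183.09]), ([8, 183, 10, 9, 64], [12.66, 186.8])]
[279.92961169 151.89588866]
side [([139, 148, 9, 6, 46], [143.02, 150.59]), ([441, 348, 10, 10, 71], [445.83, 352.31]), ([453, 361, 10, 10, 76], [457.47, 365.68])]
[237.73199132  86.96546847]
```

View pics/c3.png

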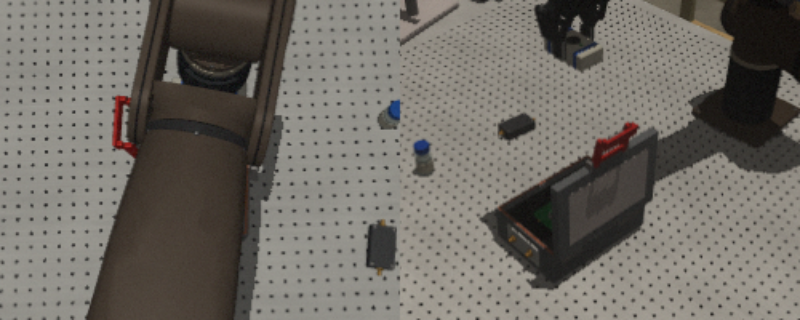

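The right half shows the sensor held level in the gripper, above and clear of the lid and latch. In the left half the forearm runs just beside the lid. I descend partway and check.

```bash
python3 -m handwheel '[[-0.008,0.003,0.1,0,0,0,-1],[-0.008,0.003,0.2,0,0,0,-1],[-0.008,0.003,0.3,0,0,0,-1],[-0.008,0.003,0.4,0,0,0,-1],[-0.008,0.003,0.5,0,0,0,-1],[-0.008,0.003,0.6,0,0,0,-1],[-0.008,0.003,0.7,0,0,0,-1],[-0.008,0.003,0.78,0,0,0,-1],[-0.008,0.003,0.78,0,0,0,-1],[-0.008,0.003,0.78,0,0,0,-1]]'
python3 - <<'E'
from h import *
plan(.5728,-.0306,.0556,85.5)
for n in('top','side'):
    im=eyes.read_camera(n); cv2.imwrite(f'pics/{n}3.png',im[...,::-1])
a=cv2.imread('pics/top3.png')[90:290,150:400];b=cv2.imread('pics/side3.png')[60:260,130:380]
cv2.imwrite('pics/c4.png',cv2.resize(np.hstack([a,b]),(800,320)))
E
```

```text
time: 9.88
eef_pos: [0.575, -0.0319, 0.1221]
tcp_rot: [0.734, 0.679, 0.001, 0.001]
contact_force: [0.8, 0.3, -1.3]
opening: 0.579
finger_force: 42.4
rows [ 0.003  -0.0062  0.1663] [0.0009 0.0001 0.    ] dist 0.067 t 9.875
```

View pics/c4.png

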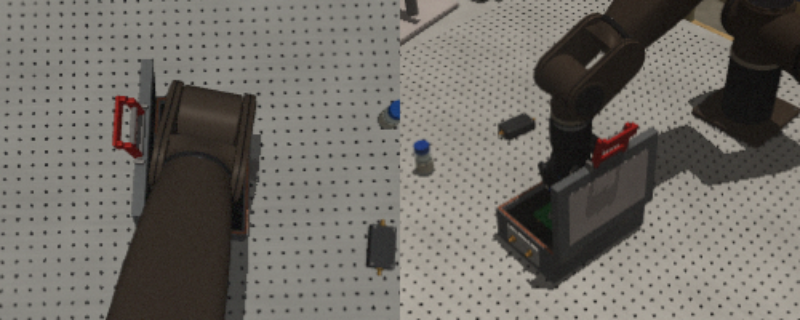

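The arm clears the lid, with the sensor above the nest, out of the top camera's sight. I lower gently.

```bash
python3 -m handwheel '[[0.003,-0.006,0.04,0,0,0,-1],[0.003,-0.006,0.08,0,0,0,-1],[0.003,-0.006,0.1,0,0,0,-1],[0.003,-0.006,0.115,0,0,0,-1],[0.003,-0.006,0.125,0,0,0,-1],[0.003,-0.006,0.125,0,0,0,-1]]'
python3 -c "
from h import *
plan(.5728,-.0306,.0556,85.5)"
```

```text
time: 10.72
eef_pos: [0.5717, -0.0311, 0.0701]
tcp_rot: [0.735, 0.678, -0.0, -0.0]
contact_force: [-0.1, 0.4, -1.3]
opening: 0.579
finger_force: 42.5
rows [0.0015 0.0027 0.0363] [-0.0001 -0.     -0.0004] dist 0.015 t 10.725
```

```bash
python3 -m handwheel '[[0.001,0.002,0.008,0,0,0,-1],[0.001,0.002,0.014,0,0,0,-1],[0.001,0.002,0.02,0,0,0,-1],[0.001,0.002,0.02,0,0,0,-1]]'
python3 -m handwheel '[[0,0,0.005,0,0,0,-1],[0,0,0.01,0,0,0,-1],[0,0,0.01,0,0,0,-1]]'
python3 -c "
from h import *
plan(.5728,-.0306,.0556,85.5)"
```

```text
time: 11.22
eef_pos: [0.5727, -0.0308, 0.0622]
tcp_rot: [0.735, 0.678, 0.0, 0.0]
contact_force: [0.4, 0.1, -1.3]
opening: 0.578
finger_force: 42.5
time: 11.6
eef_pos: [0.5727, -0.0308, 0.0582]
tcp_rot: [0.735, 0.678, 0.0, 0.0]
contact_force: [0.0, -0.3, -1.0]
opening: 0.577
finger_force: 42.6
rows [0.0005 0.0003 0.0066] [ 0.0001  0.     -0.0004] dist 0.003 t 11.6
```

```bash
python3 -m handwheel '[[0,0,0.003,0,0,0,-1],[0,0,0.006,0,0,0,-1],[0,0,0.007,0,0,0,-1],[0,0,0.007,0,0,0,-1]]'
```

```text
time: 12.1
eef_pos: [0.5727, -0.0308, 0.0557]
tcp_rot: [0.735, 0.678, 0.0, 0.0]
contact_force: [1.7, 0.2, 0.3]
opening: 0.58
finger_force: 42.7
```

```bash
python3 -m handwheel '[[0,0,0.002,0,0,0,-1],[0,0,0.002,0,0,0,-1],[0,0,0.002,0,0,0,0.5],[0,0,0.002,0,0,0,0.7],[0,0,0.002,0,0,0,0.7],[0,0,0.002,0,0,0,0.7],[0,0,-0.1,0,0,0,0.7],[0,0,-0.2,0,0,0,0.7],[0,0,-0.3,0,0,0,0.7],[0,0,-0.4,0,0,0,0.7],[0,0,-0.4,0,0,0,0.7]]'
python3 -c "
from h import *
plan(.56,-.32,.40,85.5)"
```

```text
time: 13.48
eef_pos: [0.5748, -0.0313, 0.2201]
tcp_rot: [0.735, 0.678, 0.002, 0.004]
contact_force: [-0.0, -0.6, 0.1]
opening: 0.849
finger_force: 0.0
rows [-0.7231  0.0244 -0.4485] [ 0.0028  0.0004 -0.0003] dist 0.341 t 13.475
```

Released with no side load. I rise and move over to behind the lid, shutting the fingers, and check the seating.

```bash
python3 -m handwheel '[[0,0,-0.15,0,0,0,0.7],[0,0,-0.3,0,0,0,0.7],[0,0,-0.45,0,0,0,0.7],[0,0,-0.6,0,0,0,0],[0.15,-0.08,-0.6,0,0,0,-1],[0.3,-0.17,-0.6,0,0,0,-1],[0.45,-0.25,-0.6,0,0,0,-1],[0.6,-0.34,-0.6,0,0,0,-1],[0.6,-0.34,-0.6,0,0,0,-1],[0.6,-0.34,-0.6,0,0,0,-1]]' 60
python3 - <<'E'
from h import *
im=eyes.read_camera('top'); cv2.imwrite('pics/top4.png',im[...,::-1]);H=hsv(im)
sm=eyes.read_camera('side'); cv2.imwrite('pics/side4.png',sm[...,::-1])
m=(H[...,0]>100)&(H[...,0]<130)&(H[...,1]>110)&(H[...,2]>50); m[:,:245]=0;m[:,310:]=0
B=blobs(m,4); print(B)
P=onz('top',[b[1] for b in B[:2]],.061); print(P,P.mean(0),np.degrees(np.arctan2(*(P[0]-P[1])[[1,0]])))
a=im[125:255,200:330,::-1];b=sm[100:230,180:310,::-1]
cv2.imwrite('pics/c5.png',cv2.resize(np.hstack([a,b]),(800,400),interpolation=cv2.INTER_CUBIC))
E
```

```text
time: 14.72
eef_pos: [0.4552, 0.2207, 0.454]
tcp_rot: [0.733, 0.68, -0.001, -0.0]
contact_force: [-0.4, -0.1, -0.2]
opening: -0.0
finger_force: 0.0
[([263, 186, 3, 19, 35], [264.23, 194.54]), ([284, 186, 3, 19, 39], [285.46, 195.21])]
[[ 0.57279919 -0.00120828  0.061     ]
 [ 0.56904214 -0.06049411  0.061     ]] [ 0.57092066 -0.0308512   0.061     ] 86.3739110489729
```

View pics/c5.png

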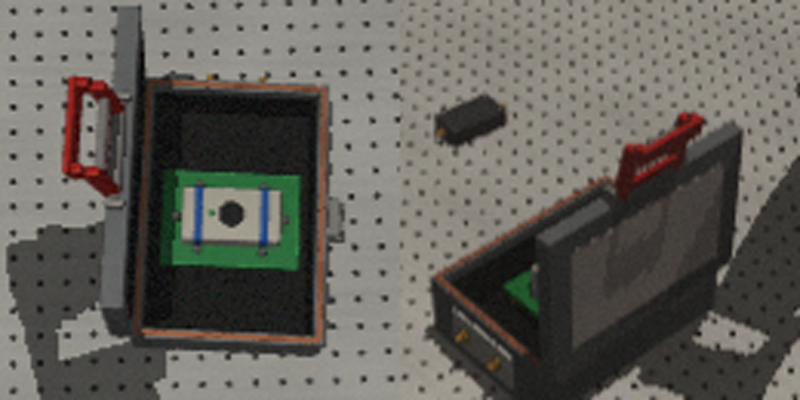

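The sensor sits between all six pins, centred within about 1 mm of the nest and aligned within a degree. Next I work out the lid push.

```bash
cat >> h.py <<'E'
A=np.radians(85.5); C=np.array([.572,-.0308])
def w(bx,by,z): # box mm -> world
    return np.array([C[0]+(np.cos(A)*bx-np.sin(A)*by)/1e3, C[1]+(np.sin(A)*bx+np.cos(A)*by)/1e3, z/1e3])
E
python3 - <<'E'
from h import *
plan(*w(132,92,245),85.5)
s=w(132,92,245); r=Ro.from_quat(monitor.get_state()['tcp_rot'])
for th in range(90,-1,-10):
    t=np.radians(th); x=85-145*np.cos(t)+18*np.sin(t)+11; z=81+145*np.sin(t)+18*np.cos(t)+19
    print(th,((x-132)/400).round(3),((245-z)/400).round(3))
E
```

```text
rows [-0.2691  0.1086  0.5233] [-0.0005  0.0004 -0.0003] dist 0.239 t 14.825
90 -0.045 0.0
80 -0.109 -0.002
70 -0.172 0.006
60 -0.232 0.026
50 -0.289 0.056
40 -0.339 0.095
30 -0.381 0.142
20 -0.415 0.196
10 -0.439 0.255
0 -0.452 0.318
```

```bash
python3 -m handwheel '[[0,0.11,0.15,0,0,0,-1],[0,0.11,0.3,0,0,0,-1],[0,0.11,0.45,0,0,0,-1],[0,0.11,0.523,0,0,0,-1],[-0.1,0.11,0.523,0,0,0,-1],[-0.2,0.11,0.523,0,0,0,-1],[-0.27,0.11,0.523,0,0,0,-1],[-0.27,0.11,0.523,0,0,0,-1]]'
python3 -c "
from h import *
plan(*w(132,92,245),85.5)"
```

```text
time: 15.82
eef_pos: [0.4916, 0.1056, 0.2458]
tcp_rot: [0.736, 0.676, -0.0, -0.0]
contact_force: [0.3, -0.0, -0.6]
opening: 0.001
finger_force: 0.0
rows [ 0.0059 -0.0029  0.0019] [-0.0002  0.0001 -0.002 ] dist 0.003 t 15.825
```

```bash
python3 -m handwheel '[[-0.02,0,0,0,0,0,-1],[-0.045,0,0,0,0,0,-1],[-0.077,0,0,0,0,0,-1],[-0.109,0,0,0,0,0,-1],[-0.14,0,0.003,0,0,0,-1],[-0.172,0,0.008,0,0,0,-1],[-0.202,0,0.016,0,0,0,-1],[-0.232,0,0.028,0,0,0,-1],[-0.26,0,0.041,0,0,0,-1],[-0.289,0,0.056,0,0,0,-1]]'
```

```text
time: 17.08
eef_pos: [0.4825, -0.007, 0.225]
tcp_rot: [0.735, 0.678, 0.001, 0.0]
contact_force: [-0.7, 3.8, 2.9]
opening: -0.003
finger_force: 2.3
```

```bash
python3 -m handwheel '[[-0.026,0,0.019,0,0,0,-1],[-0.05,0,0.039,0,0,0,-1],[-0.071,0,0.062,0,0,0,-1],[-0.092,0,0.086,0,0,0,-1],[-0.109,0,0.113,0,0,0,-1],[-0.126,0,0.14,0,0,0,-1],[-0.138,0,0.17,0,0,0,-1],[-0.15,0,0.199,0,0,0,-1],[-0.157,0,0.23,0,0,0,-1],[-0.163,0,0.255,0,0,0,-1]]'
python3 -c "
from h import *
plan(*w(-49,92,118),85.5)"
```

```text
time: 18.32
eef_pos: [0.4765, -0.0719, 0.1207]
tcp_rot: [0.735, 0.678, -0.0, -0.001]
contact_force: [0.7, 1.0, 2.1]
opening: -0.002
finger_force: 1.0
rows [-0.0014 -0.0002  0.0068] [-0.0004 -0.0003 -0.0004] dist 0.003 t 18.325
```

Press down in small steps until it is solid.

```bash
python3 -m handwheel '[[0,0,0.005,0,0,0,-1],[0,0,0.008,0,0,0,-1],[0,0,0.01,0,0,0,-1],[0,0,0.01,0,0,0,-1]]'
python3 -m handwheel '[[0,0,0.002,0,0,0,-1],[0,0,0.004,0,0,0,-1],[0,0,0.004,0,0,0,-1]]'
```

```text
time: 18.82
eef_pos: [0.4769, -0.0719, 0.1181]
tcp_rot: [0.735, 0.678, 0.0, -0.0]
contact_force: [-2.5, 0.2, 1.2]
opening: -0.002
finger_force: 1.0
time: 19.2
eef_pos: [0.477, -0.0719, 0.118]
tcp_rot: [0.735, 0.679, -0.0, -0.001]
contact_force: [-5.3, 2.1, 10.4]
opening: -0.002
finger_force: 5.5
```

The lid is solid at 118 mm TCP height, 10 N, so it is closed. I retreat to the front, tilt the tool, and measure the latch.

```bash
python3 -m handwheel '[[0,0,-0.1,0,0,0,-1],[0,0,-0.25,0,0,0,-1],[0,0,-0.4,0,0,0,-1],[-0.15,0.07,-0.4,0,0,0,-1],[-0.3,0.15,-0.4,0,0,0,-1],[-0.45,0.2,-0.4,0,0.05,0,-1],[-0.55,0.23,-0.4,0,0.1,0,-1],[-0.55,0.23,-0.4,0,0.167,0,-1],[-0.55,0.23,-0.4,0,0.167,0,-1],[-0.55,0.23,-0.4,0,0.167,0,-1]]'
python3 - <<'E'
from h import *
s=monitor.get_state(); print(s['eef_pos'],Ro.from_quat(s['tcp_rot']).as_matrix()[:,2])
for n in('top','side'):
    im=eyes.read_camera(n); cv2.imwrite(f'pics/{n}5.png',im[...,::-1]); H=hsv(im)
    h_=H[...,0]; print(n,blobs(((h_<6)|(h_>174))&(H[...,1]>150)&(H[...,2]>60),10))
    for ph in(1.7,1.92,2.1): print(ph,[proj(n,w(-92-20*np.cos(ph)-59*np.sin(ph),y,92+20*np.sin(ph)-59*np.cos(ph)))[0].round(1).tolist() for y in(-36,36)])
a=cv2.imread('pics/top5.png')[125:255,220:350];b=cv2.imread('pics/side5.png')[100:230,150:280]
cv2.imwrite('pics/c6.png',cv2.resize(np.hstack([a,b]),(800,400),interpolation=cv2.INTER_CUBIC))
E
```

```text
time: 20.45
eef_pos: [0.5512, -0.2981, 0.2758]
tcp_rot: [0.71, 0.655, 0.19, -0.176]
contact_force: [0.5, -0.1, 0.2]
opening: 0.001
finger_force: 0.0
[ 0.55117977 -0.29812878  0.27580169] [ 0.03909282  0.49812956 -0.86622093]
top [([309, 180, 27, 28, 412], [323.68, 193.64])]
1.7 [[331.4, 179.2], [331.3, 205.6]]
1.92 [[329.4, 177.9], [329.2, 204.6]]
2.1 [[327.0, 177.0], [326.7, 203.9]]
side [([196, 153, 31, 20, 172], [209.87, 161.66])]
1.7 [[197.5, 157.5], [215.0, 148.0]]
1.92 [[198.7, 155.9], [216.4, 146.3]]
2.1 [[200.1, 155.1], [217.8, 145.5]]
```

View pics/c6.png

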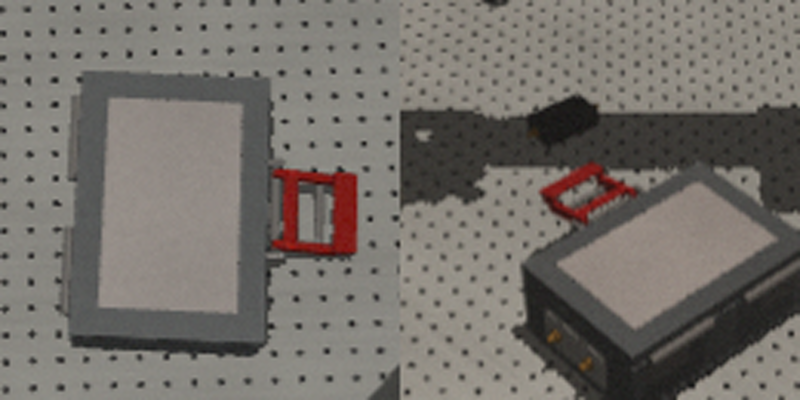

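The lid is flat and closed. The latch sticks straight out from the front, with its tab spanning about (328–336, 181–208) in the top picture, which puts its angle near 1.6. Next come the arc waypoints.

```bash
cat > arc.py <<'E'
from h import *
import sys
s=monitor.get_state(); r=Ro.from_quat(s['tcp_rot'])
for ph,g in [(1.9,25),(1.9,5)]+[(p,0) for p in np.arange(1.75,-.01,-.125)]+[(0,-4)]:
    c,n_=np.cos(ph),np.sin(ph); n=np.array([-c,n_])
    p=np.array([-92,92])+[-20*c-59*n_,20*n_-59*c]
    T=p+n*(11*abs(np.cos(ph+np.pi/6))+g)-[9.5,-16.5]
    print(round(ph,3),g,T.round(0),(r.inv().apply(w(T[0],0,T[1])-s['eef_pos'])/.4).round(3))
E
python3 arc.py
```

```text
1.9 25 [-140.  178.] [ 0.152 -0.001  0.373]
1.9 5 [-147.  159.] [ 0.114 -0.001  0.406]
1.75 0 [-155.  146.] [ 0.08  -0.001  0.425]
1.625 0 [-159.  138.] [ 0.06  -0.001  0.437]
1.5 0 [-162.  129.] [ 0.043 -0.002  0.452]
1.375 0 [-164.  120.] [ 0.028 -0.002  0.469]
1.25 0 [-164.  111.] [ 0.015 -0.002  0.488]
1.125 0 [-164.  102.] [ 0.006 -0.002  0.509]
1.0 0 [-162.   94.] [-0.001 -0.002  0.528]
0.875 0 [-161.   87.] [-0.006 -0.002  0.544]
0.75 0 [-159.   81.] [-0.009 -0.002  0.56 ]
0.625 0 [-156.   75.] [-0.011 -0.002  0.577]
0.5 0 [-152.   69.] [-0.011 -0.002  0.594]
0.375 0 [-148.   63.] [-0.008 -0.002  0.612]
0.25 0 [-143.   58.] [-0.004 -0.002  0.629]
0.125 0 [-137.   54.] [ 0.002 -0.002  0.646]
0.0 0 [-131.   50.] [ 0.011 -0.002  0.663]
0 -4 [-127.   50.] [ 0.02  -0.002  0.668]
```

```bash
python3 -m handwheel '[[0.08,0,0.14,0,0,0,-1],[0.152,0,0.27,0,0,0,-1],[0.152,0,0.373,0,0,0,-1],[0.114,0,0.406,0,0,0,-1],[0.08,0,0.425,0,0,0,-1],[0.06,0,0.437,0,0,0,-1],[0.043,-0.001,0.452,0,0,0,-1],[0.028,-0.001,0.469,0,0,0,-1],[0.015,-0.001,0.488,0,0,0,-1]]'
python3 arc.py | tail -12
```

```text
time: 21.68
eef_pos: [0.5591, -0.1966, 0.1102]
tcp_rot: [0.71, 0.655, 0.191, -0.176]
contact_force: [-0.4, 0.7, 0.4]
opening: -0.0
finger_force: 0.4
1.25 0 [-164.  111.] [ 0.005 -0.     0.   ]
1.125 0 [-164.  102.] [-0.005 -0.     0.021]
1.0 0 [-162.   94.] [-0.012 -0.     0.04 ]
0.875 0 [-161.   87.] [-0.017 -0.     0.056]
0.75 0 [-159.   81.] [-0.02  -0.     0.072]
0.625 0 [-156.   75.] [-0.022 -0.     0.089]
0.5 0 [-152.   69.] [-0.021 -0.001  0.106]
0.375 0 [-148.   63.] [-0.019 -0.001  0.124]
0.25 0 [-143.   58.] [-0.015 -0.001  0.141]
0.125 0 [-137.   54.] [-0.008 -0.001  0.159]
0.0 0 [-131.   50.] [ 0.    -0.001  0.175]
0 -4 [-127.   50.] [ 0.009 -0.001  0.18 ]
```

```bash
python3 -m handwheel '[[-0.007,0,0.021,0,0,0,-1],[-0.014,0,0.04,0,0,0,-1],[-0.019,0,0.056,0,0,0,-1],[-0.022,0,0.072,0,0,0,-1],[-0.024,0,0.089,0,0,0,-1],[-0.023,0,0.106,0,0,0,-1],[-0.021,0,0.124,0,0,0,-1],[-0.017,0,0.141,0,0,0,-1]]'
python3 arc.py | tail -5
```

```text
time: 22.68
eef_pos: [0.5607, -0.1735, 0.0578]
tcp_rot: [0.71, 0.655, 0.19, -0.176]
contact_force: [-0.4, -1.6, 0.6]
opening: -0.0
finger_force: 0.6
0.375 0 [-148.   63.] [-0.004  0.    -0.019]
0.25 0 [-143.   58.] [ 0.001  0.    -0.001]
0.125 0 [-137.   54.] [0.007 0.    0.016]
0.0 0 [-131.   50.] [0.016 0.    0.033]
0 -4 [-127.   50.] [0.024 0.    0.038]
```

```bash
python3 -m handwheel '[[0.004,0,0.008,0,0,0,-1],[0.007,0,0.016,0,0,0,-1],[0.011,0,0.025,0,0,0,-1],[0.016,0,0.033,0,0,0,-1],[0.02,0,0.036,0,0,0,-1],[0.02,0,0.036,0,0,0,-1]]'
python3 arc.py | tail -2
```

```text
time: 23.42
eef_pos: [0.5618, -0.1601, 0.0494]
tcp_rot: [0.71, 0.655, 0.19, -0.175]
contact_force: [0.2, -4.4, -0.7]
opening: -0.002
finger_force: 2.0
0.0 0 [-131.   50.] [-0.003 -0.    -0.002]
0 -4 [-127.   50.] [ 0.006 -0.     0.003]
```

```bash
for i in 1 ; do python3 -m handwheel '[[0.004,0,0.002,0,0,0,-1],[0.007,0,0.004,0,0,0,-1],[0.007,0,0.004,0,0,0,-1]]'; python3 -m handwheel '[[0.004,0,0.002,0,0,0,-1],[0.007,0,0.004,0,0,0,-1],[0.007,0,0.004,0,0,0,-1]]'; done
```

```text
time: 23.8
eef_pos: [0.562, -0.1596, 0.0494]
tcp_rot: [0.71, 0.656, 0.188, -0.173]
contact_force: [-2.4, -11.4, -0.2]
opening: -0.002
finger_force: 5.7
time: 24.18
eef_pos: [0.5621, -0.1593, 0.0495]
tcp_rot: [0.71, 0.657, 0.186, -0.17]
contact_force: [-6.6, -17.4, 0.3]
opening: -0.0
finger_force: 9.3
```

It is solid at 18 N and no longer moving. I back away and look.

```bash
python3 -m handwheel '[[-0.03,0,-0.03,0,0,0,-1],[-0.1,0,-0.1,0,0,0,-1],[-0.2,0,-0.2,0,0,0,-1],[-0.3,0,-0.35,0,0,0,-1],[-0.35,0,-0.5,0,0,0,-1],[-0.35,0,-0.5,0,0,0,-1],[-0.35,0,-0.5,0,0,0,-1]]'
python3 - <<'E'
from h import *
for n in('top','side'):
    im=eyes.read_camera(n); cv2.imwrite(f'pics/{n}6.png',im[...,::-1]); H=hsv(im)
    h_=H[...,0]; print(n,blobs(((h_<6)|(h_>174))&(H[...,1]>150)&(H[...,2]>60),4))
    for ph in(0,.15,.3): print(ph,[proj(n,w(-92-20*np.cos(ph)-59*np.sin(ph),y,92+20*np.sin(ph)-59*np.cos(ph)))[0].round(1).tolist() for y in(-36,36)])
a=cv2.imread('pics/top6.png')[125:255,220:350];b=cv2.imread('pics/side6.png')[100:230,150:280]
cv2.imwrite('pics/c7.png',cv2.resize(np.hstack([a,b]),(800,400),interpolation=cv2.INTER_CUBIC))
E
```

```text
time: 25.05
eef_pos: [0.5447, -0.3733, 0.1525]
tcp_rot: [0.709, 0.655, 0.191, -0.177]
contact_force: [0.1, 0.6, -0.1]
opening: 0.001
finger_force: 0.0
top [([310, 180, 5, 31, 82], [312.13, 195.45])]
0 [[313.8, 186.2], [313.4, 210.8]]
0.15 [[317.0, 186.1], [316.6, 210.8]]
0.3 [[320.0, 185.8], [319.7, 210.6]]
side []
0 [[205.9, 183.2], [222.8, 173.3]]
0.15 [[204.2, 181.0], [221.1, 171.2]]
0.3 [[202.6, 178.7], [219.5, 168.9]]
```

View pics/c7.png

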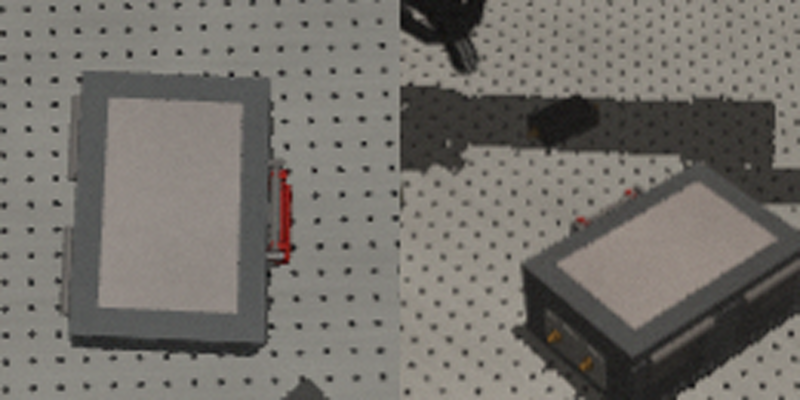

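The lid is closed and the latch lies flat on the front. Its outer edge is at column 314, against 313.8 expected when home. The robot is clear, so I hand in.

```bash
python3 -c "
from plant import ctrl
print(ctrl.sign_off())"
```

```text
the job is handed in; nothing more can be done
None
```

The job is handed in: by my own checks, the sensor is seated between all six nest pins, the lid is fully closed, the latch is home in its catch, and the robot touches nothing and disturbed nothing else (no verdict came back).

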